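# Recharge the spent vacuum hand pump

### The arm

A 7-joint arm with a two-finger parallel gripper is mounted at the origin on a cart in front of the work surface, level with it; the furniture and walls round the work are solid. World frame = base frame: x ahead of the robot, y to its left, z up, the work surface at z = 0. Lengths are in mm, angles in rad, forces in N, time in s.
With the tool pointing down it reaches from about 400 to 875 mm from the base axis. Payload 4.4 kg.
Tool frame: the origin (TCP) lies on the mounting face of the last link; the fingertips stand 173 mm ahead of it and the grasp point (between the pads) lies 155 mm ahead of it; z points along the fingers, y is the line along which they close (so a half turn about z gives the same grasp; the last joint's range is limited). The gripper opens to 85 mm and grips with 20 to 120 N. Pads are 22 mm wide; open, the fingers measure 114 mm over their backs; the gripper's body (76 mm by 85 mm) begins 54 mm behind the grasp point. The pads swing forward as they close: fully open they stand 13 mm farther back than shut.
Start: joints at [-1.187, 0.628, 0.038, 1.517, -0.027, 0.996, -0.02], TCP at [282.595, 585.368, 404.713] pointing down, gripper open.
Joint ranges: [-3.06, 3.06], [-0.37, 2.12], [-1.25, 1.32], [0.18, 2.47], [-1.1, 4.24], [0.23, 1.98], [-2.94, 2.94]. Speed limits (rad/s): [2.57, 2.57, 3.14, 3.14, 3.14, 3.14, 3.14].

### API

Orientations are given as [roll, pitch, yaw] about the fixed x, y, z axes, in that order (R = Rz(yaw) Ry(pitch) Rx(roll)).
In Python, from cell import * gives the robot as it stands. The module is installed in compiled form; this text tells all that it offers.
- The arm moves only by the tool jog_arm, never from a script. Its argument "steps" is a list of rows, each a list of 7 numbers: the opening, from -1 (shut) to 1 (fully open), so that 0 is half open, then the shift along the tool's x, y, z as a fraction of full scale, then the turn, a rotation vector about the tool's x, y, z as a fraction of full scale. A call has 1 to 10 rows; each row shifts and turns the commanded pose from where the row before left it, along the tool's axes as they then stand; what a row does not reach is not made up. Full scale, the value 1, is 500 mm for a shift and 2 rad for a turn. A row lasts 1/8 s, in which the tool goes at most 62.5 mm and 10.7 degrees, less where a joint would pass 70% of its speed; a pose out of reach is approached as far as the arm can. A call with a number of a shift or a turn outside -1 to 1 is refused whole. A call with a gripper value outside its range is refused whole. The fingers move at their own pace and stop on an object; the grip force is fixed at half the most. Time passes only in rows, so rows that do not move let the fingers close. It gives the time, the measured TCP pose, the force, the opening and the grip force at its end, in the units of the state.
- read_state(): the state, without advancing time (a new reading comes with each control period).
- get_image(name): name is "scene" or "top" or "wrist"; returns a dict with "pixels" (400x640x3 uint8, red, green, blue), "depth" (400x640 float32, mm along the optical axis (not along the pixel's ray), 0 where there is no reading), "vertical_fov" (degrees; the focal length in pixels is half the picture's height over the tangent of half this angle, whatever the lens; pixels are square), "cx", "cy" (the principal point, pixels), "R" (3x3) and "t" (3): a world point X has camera coordinates R X + t. Camera axes: x right, y down, z forward; pixel columns grow to the right and rows downward; lengths in mm; the calibration is good to about 2 mm. A picture is of the moment at which its call begins.
- finish_job(): hands the job in; it is judged then, once.
The state is a dict: "clock": time; "qpos": joint angles; "qd": joint speeds; "tau": joint torques, N m; "eef_pos": TCP position; "tool_rot": TCP orientation; "force": force on the tool from outside, world axes, zero at the start; "torque": the same for the moment, N m; "width": finger opening in mm; "gripper_force": force on a finger pad.
Only numpy, scipy, OpenCV 4.12 (cv2) and the standard library are available. Lean on these libraries where they do the work, as an engineer would, in place of code of your own. Each camera call takes 0.05 s, during which the arm holds its last target. There are 200 camera calls.

### The job

One of the two bench vacuum pumps has lost its charge: its steel indicator pin has sunk, while the other pump's pin stands fully out. On the spent pump, push the lock tab fully open, press the black plunger down with the fingertips again and again until the pin stands fully out like its neighbour's, then let the plunger come up and push the lock tab fully closed again. Only press and push: do not pinch the tab or pick anything up, do not touch the pins, and leave the charged pump and the loose things where they are.

Things in the scene. Friction and masses are not known exactly. Their poses are not given: they have to be found in the camera images.
- pump_a: spent pump: the one whose indicator pin has sunk. Grey box fixed to the desk, 100 (x) x 120 (y) x 45 mm high, brass hose stub at its back (+x). Origin: centre of underside, z up. On top: black plunger at x +24, y +10 mm; steel indicator pin at x +24, y -42; lock tab at x -30, sliding along y. The two pumps may swap places; each is yawed up to 20 deg
- plunger_a (a joint): plunger travel: 0 up, 0.012 m fully down; springs back in 0.4 s (4 N at top, about 15 N at bottom, drag 60 N per m/s). Lock closed: moves only 2.5 mm. A full stroke drives the pin about 6 mm out (first stroke 2 to 8) and it stays there: 3 to 5 full strokes in all. A stroke of under 8 mm may not count; full depth gives full height; extra strokes do no harm
- plunger_a_top (a point): centre of the top of the black plunger head: 36 mm in diameter, 14 mm thick, 73 mm above the desk when up, 61 mm when pressed; moves with it
- lock_a (a joint): lock slide: 0 closed (its bar lies under the plunger head and blocks it), 0.032 m fully open; opens toward the pump's +y, away from the pin. The plunger is free from about 0.025. Stays where it is left; about 2 N of friction; starts between 0 and 0.003
- lock_a_tab (a point): centre of the top of the upright lock tab: 18 mm (x) x 16 mm (y), from 45 to 73 mm above the desk; moves with the lock; at y +10 mm on the pump when closed, +42 when open. From it a bar 12 mm wide, top 57 mm above the desk, runs 44 mm to +x under the plunger head. Both y sides of the tab are free; 27 mm in x from its edge to the plunger head
- lock_a_left: the +y half of that lock tab (8 mm thick in y); pushed on to close the lock. Same frame origin as the lock: under the tab's centre, 45 mm above the desk
- lock_a_right: the -y half of that lock tab (8 mm thick in y); pushed on to open the lock. Same frame origin as the lock: under the tab's centre, 45 mm above the desk
- pin_a (a joint): height of the indicator pin above its sunk position: 0 sunk, 0.032 m fully out (starts between 0 and 0.012)
- indicator_a: the steel indicator pin itself, 10 mm in diameter, in a brass collar 20 mm wide; 52 mm to the -y side of the plunger axis. Origin on its axis, 5 mm below its tip. Its tip is 50 mm above the desk when sunk, 82 mm when fully out. Not to be touched
- pump_b: charged pump: identical, but its pin stands fully out; leave it alone. Grey box fixed to the desk, 100 (x) x 120 (y) x 45 mm high, brass hose stub at its back (+x). Origin: centre of underside, z up. On top: black plunger at x +24, y +10 mm; steel indicator pin at x +24, y -42; lock tab at x -30, sliding along y. The two pumps may swap places; each is yawed up to 20 deg
- plunger_b (a joint): plunger travel: 0 up, 0.012 m fully down; springs back in 0.4 s (4 N at top, about 15 N at bottom, drag 60 N per m/s). Lock closed: moves only 2.5 mm. Not to be used
- plunger_b_top (a point): centre of the top of the black plunger head: 36 mm in diameter, 14 mm thick, 73 mm above the desk when up, 61 mm when pressed; moves with it
- lock_b (a joint): lock slide: 0 closed (its bar lies under the plunger head and blocks it), 0.032 m fully open; opens toward the pump's +y, away from the pin. The plunger is free from about 0.025. Stays where it is left; about 2 N of friction
- lock_b_tab (a point): centre of the top of the upright lock tab: 18 mm (x) x 16 mm (y), from 45 to 73 mm above the desk; moves with the lock; at y +10 mm on the pump when closed, +42 when open. From it a bar 12 mm wide, top 57 mm above the desk, runs 44 mm to +x under the plunger head. Both y sides of the tab are free; 27 mm in x from its edge to the plunger head
- lock_b_left: the +y half of that lock tab (8 mm thick in y); pushed on to close the lock. Same frame origin as the lock: under the tab's centre, 45 mm above the desk
- lock_b_right: the -y half of that lock tab (8 mm thick in y); pushed on to open the lock. Same frame origin as the lock: under the tab's centre, 45 mm above the desk
- pin_b (a joint): height of the indicator pin above its sunk position: 0 sunk, 0.032 m fully out (starts fully out)
- indicator_b: the steel indicator pin itself, 10 mm in diameter, in a brass collar 20 mm wide; 52 mm to the -y side of the plunger axis. Origin on its axis, 5 mm below its tip. Its tip is 50 mm above the desk when sunk, 82 mm when fully out. Not to be touched
- dropper: small white-capped dropper bottle, 24 mm wide, 56 mm tall, loose, between the units. Origin: centre of its underside. A bystander
- slides: banded stack of glass slides, 29x78x21 mm, loose, between the units. Origin: centre of its underside. A bystander
- pen: marker pen, 16x130x16 mm, loose, near the front edge. Origin: centre of its underside. A bystander
- forceps: steel tweezers, 12x120x8 mm, loose, near the front edge. Origin: centre of its underside. A bystander
- dish: round glass dish with cotton wool, 104 mm wide, 22 mm high, loose, at the left. Origin: centre of its underside. A bystander

How it is judged:
By the outcome, as a careful person would: the job done as asked, in the order asked, and still so for the second after the job is handed in, with the robot touching nothing.
It also fails if it takes over 64 s, if anything falls off the work surface, if the arm or the gripper's body presses on something with over 40 N, if the wrist force passes 120 N, or if a joint passes its speed limit or range.

## Working session

There is one attempt and no reset: what is moved stays moved. The work goes in short steps, Python scripts to look and compute and a tool call to move; the robot and the scene stay as the last step left them, time stands still between calls to the robot, and variables do not carry over. Pictures are saved under pics/ and viewed, at most 10 in all, crops included, and the job is handed in when it is done.

Besides the shell and the picture viewer there is one more tool, called after "Emit:" as a command line: name --pt "numbers of a row" for each row, then --argument value for the rest. jog_arm: Moves the arm, as the interface text tells. Shift numbers are shares of 500 mm and turn numbers shares of 2 rad, none past 1 either way. Its arguments: {"type":"object","properties":{"steps":{"type":"array"}},"required":["steps"]}

```bash
mkdir -p pics
cat > h.py <<'E'
from cell import *
import numpy as np, cv2
def save(im,n): cv2.imwrite('pics/'+n,im['pixels'][:,:,::-1])
def cam(im):
    h,w=im['pixels'].shape[:2]; f=h/2/np.tan(np.radians(im['vertical_fov'])/2)
    return f,im['cx'],im['cy'],np.array(im['R']),np.array(im['t'])
def ray(im,u,v,z):
    f,cx,cy,R,t=cam(im); C=-R.T@t; d=R.T@np.array([(u-cx)/f,(v-cy)/f,1]); return C+d*(z-C[2])/d[2]
def proj(im,X):
    f,cx,cy,R,t=cam(im); c=R@np.array(X)+t; return f*c[0]/c[2]+cx,f*c[1]/c[2]+cy
def world(im):
    f,cx,cy,R,t=cam(im); D=im['depth']; v,u=np.mgrid[:D.shape[0],:D.shape[1]]
    P=np.stack([(u-cx)/f*D,(v-cy)/f*D,D],-1); return (P-t)@R
E
python3 - <<'E'
from h import *
s=read_state(); print({k:np.round(v,3) for k,v in s.items()})
for n in('top','scene'):
    im=get_image(n); save(im,n+'0.png'); f,cx,cy,R,t=cam(im); print(n,f,-R.T@t,(im['depth']>0).mean())
E
```

```text
{'clock': np.float64(0.0), 'qpos': array([-1.187,  0.629,  0.038,  1.518, -0.027,  0.996, -0.02 ]), 'qd': array([-0.   , -0.   , -0.   , -0.001, -0.   ,  0.   ,  0.   ]), 'tau': array([ 0.0000e+00, -5.6341e+01,  1.2260e+00, -1.9344e+01,  1.1000e-02,
        1.1000e-02,  0.0000e+00]), 'eef_pos': array([282.429, 585.099, 403.789]), 'tool_rot': array([-3.14 ,  0.   ,  2.692]), 'force': array([-0.197, -0.176, -0.574]), 'torque': array([ 0.022, -0.02 , -0.002]), 'gripper_force': np.float64(0.0), 'width': np.float64(85.486)}
top 496.12410845496805 [ 315.70803091  253.77343618 1380.70687147] 0.99619140625
scene 470.54928432843224 [ -63.27132789 -281.98384574  706.91578099] 0.98110546875
```

View pics/top0.png

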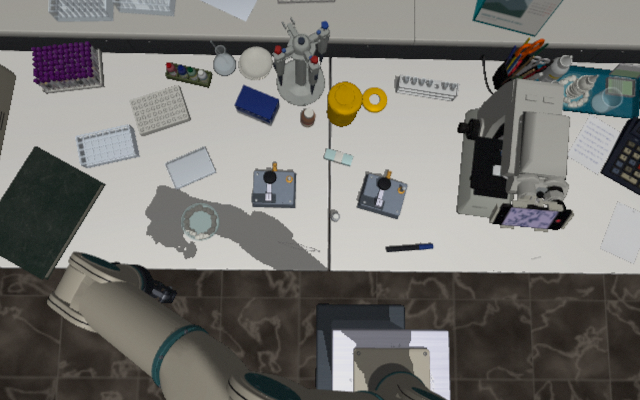

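View pics/scene0.png

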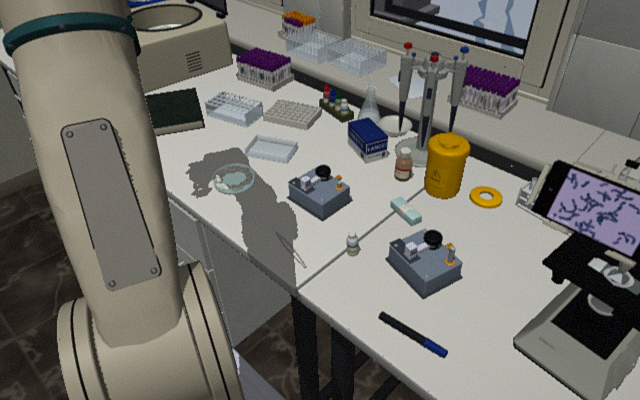

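The top view shows the two pumps at about (274,187) and (382,194), with the brass stubs at the upper (+x) side. In the scene view the right pump's pin, near (450,250), looks raised. The left one's, near (340,183), looks sunk. I'll measure both.

```bash
cat >> h.py <<'E'
def pump(im,u0,v0,r=32,scale=1):
    """pose from the box-top mask by height"""
    W=world(im); h=W[...,2]; m=((h>30)&(h<100)).astype(np.uint8); k=np.zeros_like(m); k[max(0,v0-r):v0+r,max(0,u0-r):u0+r]=1
    m=m*k; return W,m
E
python3 - <<'E'
from h import *
im=get_image('top')
for u0,v0 in((274,187),(382,194)):
    W,m=pump(im,u0,v0)
    h=W[...,2]
    b=(m>0)&(abs(h-45)<5)
    p=W[b][:,:2].astype(np.float32); r=cv2.minAreaRect(p); print('box',np.round(r[0],1),np.round(r[1],1),round(r[2],1),np.median(h[b]))
    hsv=cv2.cvtColor(im['pixels'],cv2.COLOR_RGB2HSV)
    t=(m>0)&(h>63)&(h<95); n,l,st,c=cv2.connectedComponentsWithStats(t.astype(np.uint8))
    for i in range(1,n):
        q=l==i
        if q.sum()>3: print(' hi',q.sum(),np.round(np.median(W[q],0),1),'px',np.round(c[i],1),'rgb',np.median(im['pixels'][q],0))
    big=cv2.resize(im['pixels'][v0-40:v0+40,u0-40:u0+40],(400,400),interpolation=cv2.INTER_CUBIC)
    globals().setdefault('L',[]).append(big)
cv2.imwrite('pics/crop.png',np.hstack(L)[:,:,::-1])
E
```

```text
box [535.1 327.8] [115.   96.2] 88.7 44.604265548125866
 hi 139 [556.1 336.1  71.6] px [269.1 176.6] rgb [28. 29. 31.]
 hi 46 [503.5 338.1  71.8] px [267.7 196. ] rgb [181.  180.5 194. ]
box [518.3  25.9] [115.   92.3] 74.9 44.63753772135459
 hi 140 [543.   28.2  71.9] px [383.7 183. ] rgb [27. 28. 30.]
 hi 19 [529.  -21.6  78.6] px [402.7 188. ] rgb [122. 129. 135.]
 hi 46 [491.1  43.   71.2] px [378.5 202. ] rgb [180.  180.  192.5]
```

View pics/crop.png

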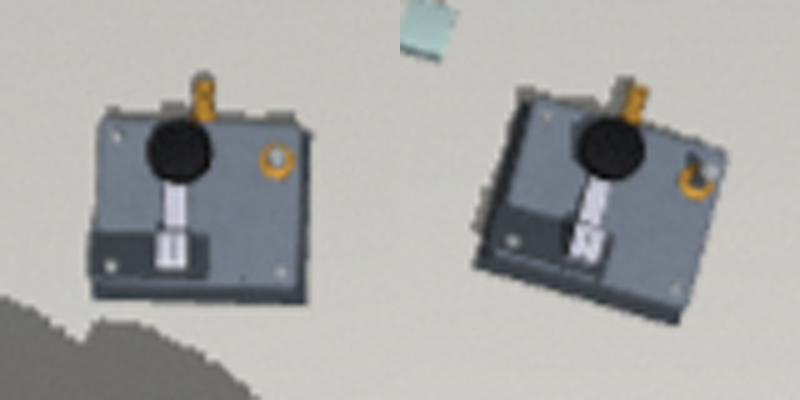

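The spent pump is the left one: plunger at about (556,336), tab at about (503.5,338), yaw about -0.03 rad. I'll shut the fingers, align them, and go above the -y side of the tab.

Emit:
jog_arm --pt "-1 0 0 0 0 0 -0.07" --pt "-1 0 0 0 0 0 -0.07" --pt "-1 0 0 0 0 0 -0.07" --pt "-1 -0.065 -0.079 0.02 0 0 0" --pt "-1 -0.065 -0.079 0.02 0 0 0" --pt "-1 -0.065 -0.079 0.02 0 0 0" --pt "-1 -0.065 -0.079 0.02 0 0 0" --pt "-1 -0.065 -0.079 0.02 0 0 0" --pt "-1 -0.065 -0.079 0.02 0 0 0" --pt "-1 -0.065 -0.079 0.02 0 0 0"

```text
clock: 1.4
eef_pos: [502.6, 300.8, 334.2]
tool_rot: [-3.142, -0.0, 3.112]
force: [0.2, 0.7, 0.6]
width: -0.1
gripper_force: 0.0
```

Run:
```python
from h import *
s=read_state(); print(np.round(s['eef_pos'],1))
im=get_image('wrist'); save(im,'w1.png'); f,cx,cy,R,t=cam(im); print(f,-R.T@t)
W=world(im); h=W[...,2]; P=im['pixels'].astype(int)
v,u=np.mgrid[:400,:640]
t=((h>64)&(h<90)&(W[...,0]<620)); n,l,st,c=cv2.connectedComponentsWithStats(t.astype(np.uint8))
for i in range(1,n):
    q=l==i
    if q.sum()>100:
        r=cv2.minAreaRect(W[q][:,:2].astype(np.float32)); print(q.sum(),np.round(np.median(W[q],0),1),np.round(r[0],1),np.round(r[1],1),round(r[2],1),np.median(P[q],0),np.round(c[i]))
b=(abs(h-45)<3); r=cv2.minAreaRect(W[b][:,:2].astype(np.float32)); print('box',r)
```

```text
[502.6 300.8 334.2]
354.14440425467166 [417.87756957 303.73121717 302.89516854]
656 [500.9 337.3  71.9] [502.  337.7] [16.5 18.2] 88.2 [162. 161. 167.] [372. 205.]
1512 [551.7 336.1  71.7] [554.2 336.9] [34.3 31.6] 24.3 [15. 15. 15.] [369. 270.]
box ((510.5447998046875, 209.1605682373047), (352.65863037109375, 131.39234924316406), 89.4728775024414)
```

View pics/w1.png

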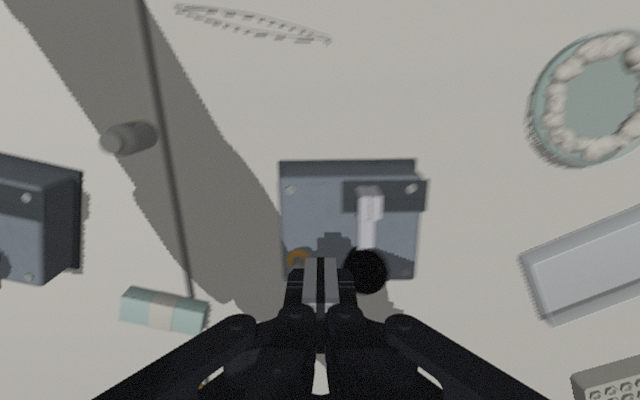

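The wrist view shows the tab at about (370,205), the plunger at (367,270), and the shut fingertips near (320,265), still above and to the -y side. The path down is clear, so I'll descend and push open.

Emit:
jog_arm --pt "-1 0 0 0.08 0 0 0" --pt "-1 0 0 0.08 0 0 0" --pt "-1 0 0 0.05 0 0 0" --pt "-1 0 0.02 0 0 0 0" --pt "-1 0 0.02 0 0 0 0" --pt "-1 0 0.02 0 0 0 0" --pt "-1 0 0.016 0 0 0 0" --pt "-1 0 0.01 0 0 0 0" --pt "-1 0 0 0 0 0 0"

```text
clock: 2.58
eef_pos: [503.2, 345.9, 230.2]
tool_rot: [3.14, 0.001, 3.112]
force: [-0.6, -1.0, 0.5]
width: 0.5
gripper_force: 0.4
```

Emit:
jog_arm --pt "-1 0 0.004 0 0 0 0" --pt "-1 0 0.004 0 0 0 0" --pt "-1 0 0 0 0 0 0"

```text
clock: 2.95
eef_pos: [503.6, 346.9, 229.8]
tool_rot: [-3.138, -0.001, 3.11]
force: [-1.4, -7.7, 4.5]
width: -0.0
gripper_force: 3.6
```

Run:
```python
from h import *
s=read_state(); print(np.round(s['eef_pos'],1),s['force'])
im=get_image('wrist'); save(im,'w2.png')
```

```text
[503.6 346.9 229.8] [-1.41718315 -7.67487154  4.52579048]
```

View pics/w2.png

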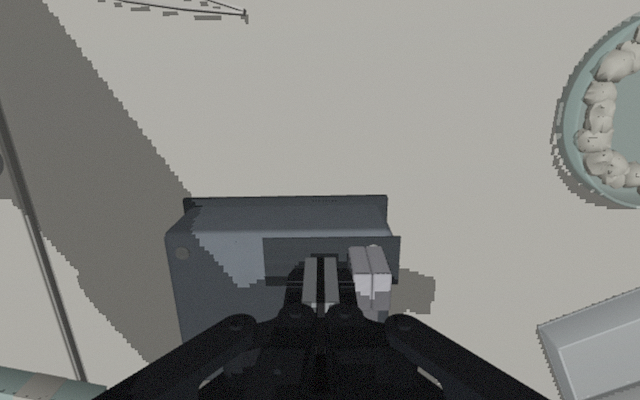

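The view shows the tab at about (370,270), at the +y end of its slot against the fingertips. The force rose to 8 N at the stop, so the lock is open. Next I'll back off, rise and go over the plunger.

Emit:
jog_arm --pt "-1 0 -0.024 0 0 0 0" --pt "-1 0 0 -0.09 0 0 0" --pt "-1 -0.052 0 0 0 0 0" --pt "-1 -0.052 0 0 0 0 0" --pt "-1 0 0 0 0 0 0" --pt "-1 0 0 0 0 0 0"

```text
clock: 3.75
eef_pos: [553.8, 335.9, 274.4]
tool_rot: [3.141, -0.001, 3.112]
force: [-0.6, 0.1, -0.5]
width: -0.0
gripper_force: 0.0
```

Run:
```python
from h import *
s=read_state(); print(np.round(s['eef_pos'],1),s['force'])
for n in ('top',):
    im=get_image(n); W=world(im); h=W[...,2]
    P=im['pixels'].max(2)
    t=(h>63)&(h<76)&(abs(W[...,0]-530)<60)&(abs(W[...,1]-340)<60); n,l,st,c=cv2.connectedComponentsWithStats(t.astype(np.uint8))
    for i in range(1,n):
        q=l==i
        if q.sum()>5: print(q.sum(),np.round(np.median(W[q],0),1),np.median(im['pixels'][q],0))
```

```text
[553.8 335.9 274.4] [-0.59498859  0.10110445 -0.53686215]
40 [503.5 369.3  71.9] [185.  184.5 197. ]
```

Emit:
jog_arm --pt "-1 0 0 0.05 0 0 0" --pt "-1 0 0 0.014 0 0 0" --pt "-1 0 0 0.012 0 0 0" --pt "-1 0 0 0.01 0 0 0" --pt "-1 0 0 0 0 0 0" --pt "-1 0 0 0 0 0 0"

```text
clock: 4.55
eef_pos: [553.7, 336.3, 234.3]
tool_rot: [3.141, -0.001, 3.113]
force: [-4.6, -2.2, 15.7]
width: -0.2
gripper_force: 7.9
```

Emit:
jog_arm --pt "-1 0 0 0.006 0 0 0" --pt "-1 0 0 0 0 0 0"

```text
clock: 4.8
eef_pos: [553.7, 336.4, 234.1]
tool_rot: [3.141, -0.0, 3.113]
force: [-9.1, -4.7, 33.9]
width: 0.1
gripper_force: 16.8
```

Emit:
jog_arm --pt "-1 0 0 -0.04 0 0 0" --pt "-1 0 0 0 0 0 0" --pt "-1 0 0 0 0 0 0" --pt "-1 0 0 0 0 0 0" --pt "-1 0 0 0 0 0 0" --pt "-1 0 0 0.02 0 0 0" --pt "-1 0 0 0.018 0 0 0" --pt "-1 0 0 0 0 0 0" --pt "-1 0 0 0 0 0 0" --pt "-1 0 0 0 0 0 0"

```text
clock: 6.05
eef_pos: [555.0, 335.8, 234.1]
tool_rot: [3.141, 0.002, 3.112]
force: [-8.3, -4.2, 31.6]
width: -0.1
gripper_force: 15.8
```

Emit:
jog_arm --pt "-1 0 0 -0.038 0 0 0" --pt "-1 0 0 0 0 0 0" --pt "-1 0 0 0 0 0 0" --pt "-1 0 0 0 0 0 0" --pt "-1 0 0 0 0 0 0" --pt "-1 0 0 0.02 0 0 0" --pt "-1 0 0 0.018 0 0 0" --pt "-1 0 0 0 0 0 0" --pt "-1 0 0 0 0 0 0" --pt "-1 0 0 0 0 0 0"

```text
clock: 7.3
eef_pos: [555.0, 335.8, 234.1]
tool_rot: [3.141, 0.002, 3.112]
force: [-8.2, -4.3, 31.4]
width: 0.2
gripper_force: 15.5
```

Emit:
jog_arm --pt "-1 0 0 -0.038 0 0 0" --pt "-1 0 0 0 0 0 0" --pt "-1 0 0 0 0 0 0" --pt "-1 0 0 0 0 0 0" --pt "-1 0 0 0 0 0 0" --pt "-1 0 0 0.02 0 0 0" --pt "-1 0 0 0.018 0 0 0" --pt "-1 0 0 0 0 0 0" --pt "-1 0 0 0 0 0 0" --pt "-1 0 0 0 0 0 0"

```text
clock: 8.55
eef_pos: [554.9, 335.8, 234.1]
tool_rot: [3.141, 0.002, 3.112]
force: [-7.2, -4.9, 30.4]
width: 0.1
gripper_force: 15.5
```

Emit:
jog_arm --pt "-1 0 0 -0.038 0 0 0" --pt "-1 0 0 0 0 0 0" --pt "-1 0 0 0 0 0 0" --pt "-1 0 0 0 0 0 0" --pt "-1 0 0 0 0 0 0" --pt "-1 0 0 0.02 0 0 0" --pt "-1 0 0 0.018 0 0 0" --pt "-1 0 0 0 0 0 0" --pt "-1 0 0 0 0 0 0" --pt "-1 0 0 0 0 0 0"

```text
clock: 9.8
eef_pos: [554.9, 335.9, 234.1]
tool_rot: [3.141, 0.002, 3.112]
force: [-8.0, -5.3, 31.0]
width: 0.1
gripper_force: 15.5
```

Emit:
jog_arm --pt "-1 0 0 -0.038 0 0 0" --pt "-1 0 0 0 0 0 0" --pt "-1 0 0 0 0 0 0" --pt "-1 0 0 0 0 0 0" --pt "-1 0 0 0.02 0 0 0" --pt "-1 0 0 0.018 0 0 0" --pt "-1 0 0 0 0 0 0" --pt "-1 0 0 0 0 0 0" --pt "-1 0 0 -0.06 0 0 0" --pt "-1 0 0 -0.05 0 0 0"

```text
clock: 11.05
eef_pos: [554.7, 335.6, 284.9]
tool_rot: [-3.141, -0.0, 3.112]
force: [0.7, -0.3, -0.7]
width: -0.2
gripper_force: 0.0
```

Emit:
jog_arm --pt "-1 0 0.066 0 0 0 0" --pt "-1 0.052 0.066 0 0 0 0" --pt "-1 0.052 0 0 0 0 0" --pt "-1 0 0 0 0 0 0"

```text
clock: 11.55
eef_pos: [502.3, 404.3, 283.7]
tool_rot: [-3.141, -0.003, 3.115]
force: [-0.7, 0.2, 0.5]
width: 0.1
gripper_force: 0.0
```

Run:
```python
from h import *
s=read_state(); print(np.round(s['eef_pos'],1),s['force'])
im=get_image('top'); W=world(im); h=W[...,2]
for x,y in((530,330),(518,26)):
    t=(h>55)&(h<95)&(abs(W[...,0]-x)<60)&(abs(W[...,1]-y)<60); n,l,st,c=cv2.connectedComponentsWithStats(t.astype(np.uint8))
    for i in range(1,n):
        q=l==i
        if q.sum()>5: print(q.sum(),np.round(np.median(W[q],0),1),W[q][:,2].max(),np.median(im['pixels'][q],0))
a=cv2.resize(im['pixels'][140:240,220:320],(400,400),interpolation=cv2.INTER_CUBIC)
sc=get_image('scene'); b=cv2.resize(sc['pixels'][140:240,270:370],(400,400),interpolation=cv2.INTER_CUBIC)
cv2.imwrite('pics/c2.png',np.hstack([a,b])[:,:,::-1])
```

```text
[502.3 404.3 283.7] [-0.74111638  0.21227596  0.461216  ]
99 [560.3 333.2  71.4] 77.97114359060834 [16. 16. 18.]
17 [554.3 285.1  80.3] 86.90153981984666 [78. 78. 77.]
215 [535.3  33.5  70.7] 78.6674776025255 [32. 32. 35.]
22 [529.  -21.2  78.1] 87.54096586599717 [117.  112.5 112.5]
```

View pics/c2.png

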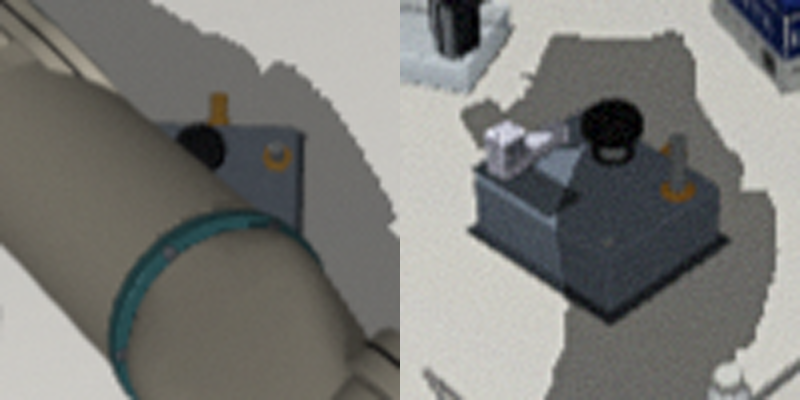

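The right crop (scene view) shows the pin standing out at about (678,165) and the plunger up. Depth puts the pin tip at about 80 mm, against 78 mm for the neighbour's. The tab is still open, so I'll close it now.

Emit:
jog_arm --pt "-1 0 0 0.06 0 0 0" --pt "-1 0 0 0.048 0 0 0" --pt "-1 0 -0.02 0 0 0 0" --pt "-1 0 -0.02 0 0 0 0" --pt "-1 0 -0.02 0 0 0 0" --pt "-1 0 -0.018 0 0 0 0" --pt "-1 0 -0.01 0 0 0 0" --pt "-1 0 0 0 0 0 0"

```text
clock: 12.65
eef_pos: [503.6, 358.3, 231.1]
tool_rot: [-3.141, -0.0, 3.111]
force: [-0.6, 0.1, 0.2]
width: -0.2
gripper_force: 0.0
```

Emit:
jog_arm --pt "-1 0 -0.004 0 0 0 0" --pt "-1 0 -0.004 0 0 0 0" --pt "-1 0 0 0 0 0 0"

```text
clock: 13.02
eef_pos: [503.0, 356.7, 230.9]
tool_rot: [3.139, 0.001, 3.113]
force: [0.5, 5.5, 0.6]
width: 0.2
gripper_force: 2.6
```

Emit:
jog_arm --pt "-1 0 -0.006 0 0 0 0" --pt "-1 0 0 0 0 0 0"

```text
clock: 13.28
eef_pos: [502.8, 355.8, 231.0]
tool_rot: [3.135, 0.002, 3.114]
force: [0.5, 10.1, -2.9]
width: -0.3
gripper_force: 4.9
```

Emit:
jog_arm --pt "-1 0 0.04 0 0 0 0" --pt "-1 0 0 -0.08 0 0 0" --pt "-1 0 0 -0.08 0 0 0" --pt "-1 0.1 0 0 0 0 0" --pt "-1 0 0.1 0 0 0 0" --pt "-1 0 0.1 0 0 0 0" --pt "-1 0 0.1 0 0 0 0" --pt "-1 0 0.1 0 0 0 0" --pt "-1 0 0 0 0 0 0"

```text
clock: 14.4
eef_pos: [457.0, 577.7, 309.3]
tool_rot: [3.141, -0.002, 3.117]
force: [-0.9, -0.9, -0.0]
width: 0.2
gripper_force: 0.0
```

Run:
```python
from h import *
s=read_state(); print(s['clock'],np.round(s['eef_pos'],1),s['force'])
im=get_image('top'); W=world(im); h=W[...,2]
for x,y in((530,330),(518,26)):
    t=(h>63)&(h<95)&(abs(W[...,0]-x)<60)&(abs(W[...,1]-y)<60); n,l,st,c=cv2.connectedComponentsWithStats(t.astype(np.uint8))
    for i in range(1,n):
        q=l==i
        if q.sum()>5: print(q.sum(),np.round(np.median(W[q],0),1),np.median(im['pixels'][q],0))
a=cv2.resize(im['pixels'][140:260,220:440],(733,400),interpolation=cv2.INTER_CUBIC)
cv2.imwrite('pics/c3.png',a[:,:,::-1])
```

```text
14.4 [457.  577.7 309.3] [-0.86240888 -0.91911106 -0.00640037]
140 [555.6 336.   71.5] [28.  28.5 31. ]
15 [554.9 285.2  81.1] [135. 136. 134.]
44 [503.4 336.2  71.9] [111.  110.5 118.5]
138 [543.1  27.9  72. ] [28. 27. 30.]
17 [529.  -21.4  80.3] [128. 134. 141.]
46 [491.3  41.9  71.8] [181.  181.5 194. ]
```

View pics/c3.png

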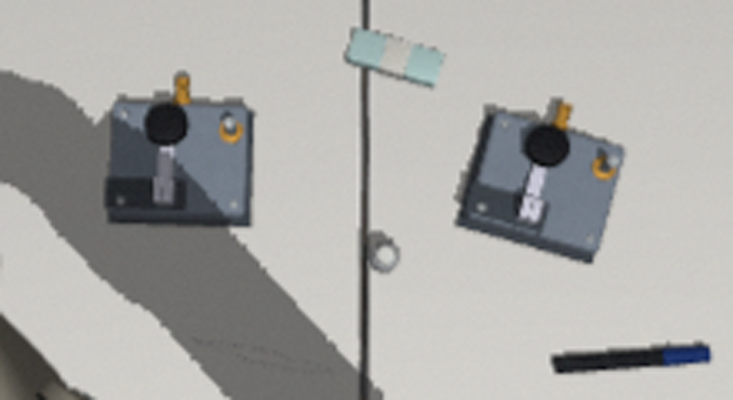

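The final view shows the left pump's plunger up at (166,125), its pin out at (230,125), and its tab closed at (163,188). The right pump, slides, dropper and pen are where they were.

```bash
python3 -c "
from cell import *
print(finish_job())"
```

```text
the job is handed in; nothing more can be done
None
```

I handed the job in at about 14.5 s: the spent (left) pump's lock was pushed fully open, the plunger got six full strokes until the pin stood out like its neighbour's (about 81 mm against 80 mm in the depth image), and the lock tab was pushed closed again; the last top picture showed the charged pump, slides, dropper and pen in place, but I did not re-check the dish or forceps.

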